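Shut and latch the double-leaf control enclosure

ROBOT

A 6-joint arm with a two-finger parallel gripper is mounted at the origin on the work surface. World frame = base frame: x ahead of the robot, y to its left, z up, the work surface at z = 0. Lengths are in mm, angles in rad, forces in N, time in s.
With the tool pointing down it reaches from about 350 to 975 mm from the base axis. Payload 7.1 kg.
Tool frame: the origin (TCP) lies at the very end of the fingers, on their centre line; the grasp point (between the pads) lies 19 mm behind it; z points along the fingers, y is the direction in which the jaws open and shut (so a half turn about z gives the same grasp; the last joint's range is limited). The gripper opens to 88 mm and grips with 3 to 60 N. Pads are 20 mm wide; open, the fingers measure 115 mm over their backs; the gripper's body (75 mm by 178 mm) begins 61 mm behind the grasp point.
Start: joints at [1.104, 0.423, 1.63, -0, 1.089, -0.019], TCP at [270.582, 563.374, 222.675] pointing down, gripper open.
Joint ranges: [-3, 3], [-0.9, 2.11], [0.09, 2.58], [-1.31, 4.45], [0.11, 2.69], [-2.54, 2.54]. Speed limits (rad/s): [2.39, 2.39, 3.01, 3.14, 3.14, 3.14].

INTERFACE

Orientations are given as a rotation vector (axis times angle).
In Python, from workcell import monitor, vision, order, find_in, regions_of, place_of gives the robot as it stands. The module is installed in compiled form; this text tells all that it offers.
- The arm moves only by the tool carry_out, never from a script. Its argument "targets" is a list of rows, each a list of 3 entries, a list of its own where there are three numbers: the turn, a rotation vector about the world's x, y, z in degrees, then the shift along the world's x, y, z in mm, then the finger opening in mm, from 0 to 87.8. In form: [[[rx, ry, rz], [x, y, z], hand], ...]. A call has 1 to 10 rows; each row is the pose to reach, as a shift and turn from the pose commanded when the call began; what a row does not reach only later rows make up. A row lasts 1/12 s, in which the tool goes at most 41.7 mm and 7.16 degrees, less where a joint would pass 70% of its speed; a pose out of reach is approached as far as the arm can. A call with a gripper value outside its range is refused whole. The fingers move at their own pace and stop on an object; the grip force is fixed at half the most. Time passes only in rows, so rows that repeat a pose let the fingers close. It gives the time, the measured TCP pose, the force and the opening at its end, in the units of the state.
- monitor.get_obs(): the state, without advancing time (a new reading comes with each control period).
- vision.get_image(name): name is "scene" or "top"; returns the picture (400x640x3 uint8, red, green, blue); there is no depth.
- vision.camera_model(name): a dict with "K" (3x3 intrinsics, pixels), "rvec" (rotation vector, rad) and "tvec" (3), from world to camera coordinates, as OpenCV has them. Camera axes: x right, y down, z forward; pixel columns grow to the right and rows downward; lengths in mm; the calibration is good to about 2 mm. A picture is of the moment at which its call begins. camera_model takes no time and is no camera call.
- order.close_job(): hands the job in, once; it reports no verdict.
Trained networks look in the newest picture that a camera, given by its name, has taken for a name from the list of things; names that differ only in an ending like _2 or _b are one class to them, and where a whole thing is asked for, a point or a joint stands for the part that bears it (a point fixed in the world has none). Each returns a list of dicts, best first, with "confidence" (0 to 1); they miss things now and then, are a little off and sometimes report something else, mostly with a low value. They report only what shows in the picture. A call takes as long as a camera call.
- find_in(query, camera): "point" ([x, y, z] in mm, in the coordinates of the camera as it stood for that picture, good to about 4 mm: the middle of the surface that is visible of it).
- regions_of(query, camera): "mask" (400x640 bool, what is visible of it).
- place_of(query, camera): "point" ([x, y, z] in mm, in the coordinates of the camera as it stood for that picture, good to about 4 mm: a listed point, or the origin of a listed thing).
The state is a dict: "t": time; "qpos": joint angles; "qvel": joint speeds; "joint_torque": joint torques, N m; "ee_pos": TCP position; "orientation": TCP orientation; "ft_force": force on the tool from outside, world axes, zero at the start; "moment": the same for the moment, N m; "width": finger opening in mm.
Only numpy, scipy, OpenCV 4.12 (cv2) and the standard library are available. Lean on these libraries where they do the work, as an engineer would, in place of code of your own. Each camera call takes 0.05 s, during which the arm holds its last target.

TASK

Close up the control enclosure that lies on its back: shut the leaf with the stepped-down (rebated) edge fully home first, while the other leaf still stands open, then shut the flanged leaf so its flange laps over the rebate. Press the flanged leaf home against its spring buffers and turn its T-handle a quarter turn clockwise to lock it, then let go; leave the loose parts lying around where they are.

Things in the scene. Friction and masses are not known exactly. Their poses are not given: they have to be found in the camera images.
- enclosure: grey steel control enclosure fixed to the bench, lying on its back, open side up: 200 (x) x 280 (y) x 100 mm high. Origin at the centre of its underside; own z up. Two aluminium leaves are hinged at own y = +140 and -140 mm; both hinge lines run along own x at height 100 mm. The leaves open upward and outward; shut, their outer faces are 114 mm above the bench.
- leaf_rebated (a joint): hinge angle (rad) of the rebated leaf, on the enclosure's +y side: 0 = level, fully home; 1.57 = upright; up to 2.1 = leaning outward. Plate 200 (x) x 128 x 14 mm, its underside on the hinge line; its free edge steps down to a 6 mm thick lip at its underside, reaching 151 mm from the hinge. Stiff hinge (0.3 N m): it stays at any angle and must be pushed all the way to its stop.
- leaf_flanged (a joint): hinge angle (rad) of the flanged leaf, on the -y side: same scale, plate and stiff hinge. Its free edge carries a 6 mm thick flange flush with its outer face, reaching 149 mm from the hinge, that laps over the other's lip; shut first, it blocks the rebated leaf. Spring buffers hold it proud at about 0.14 rad; pressing it to its stop (0) takes about 17 N at the T-handle; it springs up unless locked.
- latch (a joint): angle (rad) of the black T-handle on the flanged leaf: 0 to 0.3 at first = unlocked (at 0 the bar lies along the enclosure's y), 1.57 = locked (bar along x); grows clockwise seen from above the shut leaf. It turns a tongue that goes under a fixed keeper only while the leaf is pressed within about 2 mm of its stop, else it is blocked. Locked and let go, the leaf lifts back about 0.03 rad.
- latch_grip (a point): centre of the T-handle's round cross-bar (62 mm long, 16 mm thick) on a 14 mm stem; this point is 24 mm off the leaf's outer face (bar's underside 16 mm, top 32 mm off it); on the turning axis, 85 mm from the hinge and at enclosure x = -52 mm. The point's own z axis points out of the leaf's outer face.
- rebated_push (a point): point on the outer face of the rebated leaf, mid-length (enclosure x = 0), 105 mm from its hinge: a good place to push it shut.
- flanged_push (a point): point on the outer face of the flanged leaf, clear of the T-handle (enclosure x = +20 mm), 105 mm from its hinge: a good place to push it shut.
- channel_long: loose perforated aluminium channel, 168 x 38 x 38 mm, origin under its centre: leave alone
- channel_short: loose perforated aluminium channel, 96 x 38 x 38 mm, lying beside the enclosure: leave alone
- gearmotor: loose steel gear motor, 120 x 40 x 38 mm, lying beside the enclosure: leave alone
- tape_roll: loose yellow tape roll, 90 mm across, 30 mm high: leave alone
- driver: loose screwdriver lying on the bench: leave alone
- bracket: loose aluminium angle bracket, 70 x 50 x 52 mm: leave alone

How it is judged (in metres and radians):
On the way, in this order (a step that is already met when the one before it is completed fails the run):
1. the rebated leaf is fully home while the flanged leaf still stands open (value of joint leaf_rebated below 0.04 rad and value of joint leaf_flanged above 0.5 rad), for 0.2 s.
2. the flanged leaf is down on its buffers, lapping over the shut rebated leaf (value of joint leaf_rebated below 0.05 rad and value of joint leaf_flanged below 0.22 rad), for 0.2 s.
At the end, for the whole second after the job is handed in: both leaves shut (rebated and flanged leaf each below 0.05 rad, the flange over the lip), the T-handle turned to lock (above 1.3 rad) and everything at rest (value of joint each of leaf_rebated, leaf_flanged below 0.05 rad and value of joint latch above 1.3 rad and velocity of joint leaf_flanged below 0.05 rad/s); the robot touches nothing.
It fails at once if a loose part on the bench was pushed more than 30 mm from its place (distance of any of channel_long, channel_short, gearmotor, tape_roll, driver, bracket from where it was at the start of the episode above 0.03 m).
It also fails if it takes over 64 s, if anything falls off the work surface, if the arm or the gripper's body presses on something with over 40 N, if the wrist force passes 120 N, or if a joint passes its speed limit or range.

## Working session

There is one attempt and no reset: what is moved stays moved. The work goes in short steps, Python scripts to look and compute and a tool call to move; the robot and the scene stay as the last step left them, time stands still between calls to the robot, and variables do not carry over. Pictures are saved under pics/ and viewed, and the job is handed in when it is done.

Besides the shell and the picture viewer there is one more tool, called after "Request:" by a JSON object that holds its "method" and its "body", one argument or row to a line. carry_out: Moves the arm, as the interface text tells. Its arguments: {"type":"object","properties":{"targets":{"type":"array","items":{"type":"array"}}},"required":["targets"]}

```bash
mkdir -p pics; ls; cat > h.py <<'E'
import numpy as np, cv2
from workcell import monitor, vision, order, find_in, regions_of, place_of
def toW(p,cam):
    m=vision.camera_model(cam); R,_=cv2.Rodrigues(np.array(m["rvec"],float)); return R.T@(np.array(p,float)-np.array(m["tvec"],float).ravel())
def proj(P,cam):
    m=vision.camera_model(cam); return cv2.projectPoints(np.array(P,float).reshape(-1,1,3),np.array(m["rvec"],float),np.array(m["tvec"],float),np.array(m["K"],float),None)[0].reshape(-1,2)
def snap(cam,name):
    im=vision.get_image(cam); cv2.imwrite(f"pics/{name}.png",im[:,:,::-1]); return im
E
python3 - <<'E'
from h import *
np.set_printoptions(precision=1,suppress=True)
print(monitor.get_obs())
for c in("scene","top"):
    snap(c,c+"0"); m=vision.camera_model(c); R,_=cv2.Rodrigues(np.array(m["rvec"],float)); print(c,m["K"],"pos",-R.T@np.array(m["tvec"]).ravel())
    for q in("enclosure","latch_grip","rebated_push","flanged_push"):
        for d in place_of(q,c)[:2]: print(q,round(d["confidence"],2),toW(d["point"],c))
E
```

```text
pics
{'t': 0.0, 'qpos': array([ 1.1,  0.4,  1.6,  0. ,  1.1, -0. ]), 'qvel': array([-0., -0., -0., -0., -0.,  0.]), 'joint_torque': array([  0. , -54.5, -27.4,   0.1,   0. ,  -0. ]), 'ee_pos': array([270.3, 562.9, 221.9]), 'orientation': array([-0.7, -3.1,  0. ]), 'ft_force': array([-0.3, -1.1, -0.9]), 'moment': array([0., 0., 0.]), 'width': 87.69519740124414}
scene [[432.2   0.  321. ]
 [  0.  432.2 206. ]
 [  0.    0.    1. ]] pos [1194.8  134.9 1161.6]
enclosure 0.86 [514.8 -65.1  -1.7]
rebated_push 0.91 [496.1 128.4 187.8]
flanged_push 0.74 [ 557.8 -241.   193.9]
top [[415.7   0.  314.1]
 [  0.  415.7 193.9]
 [  0.    0.    1. ]] pos [ 312.9    2.6 1375.2]
enclosure 0.5 [ 321.1 -306.5   -1.1]
latch_grip 0.48 [ 489.  -267.6  168.5]
rebated_push 0.76 [494.9 130.5 191.5]
rebated_push 0.65 [ 767.1 -126.7   -0.4]
flanged_push 0.86 [ 559.7 -244.1  193.5]
```

View pics/scene0.png

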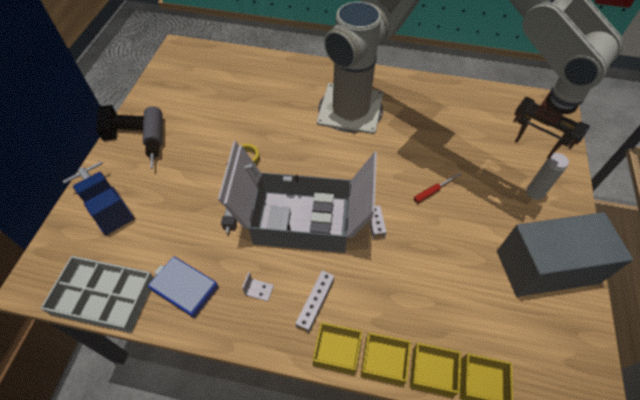

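View pics/top0.png

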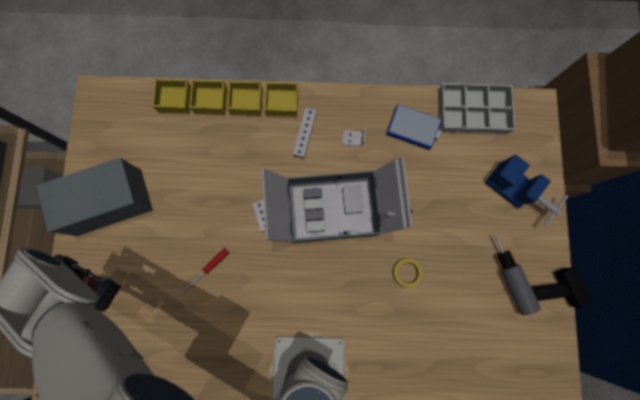

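```bash
python3 - <<'E'
import cv2
a=cv2.imread("pics/top0.png")[140:260,230:430]; cv2.imwrite("pics/topz.png",cv2.resize(a,None,fx=4,fy=4,interpolation=cv2.INTER_CUBIC))
a=cv2.imread("pics/scene0.png")[130:260,205:405]; cv2.imwrite("pics/scenez.png",cv2.resize(a,None,fx=4,fy=4,interpolation=cv2.INTER_CUBIC))
E
```

```text
(no output)
```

View pics/topz.png

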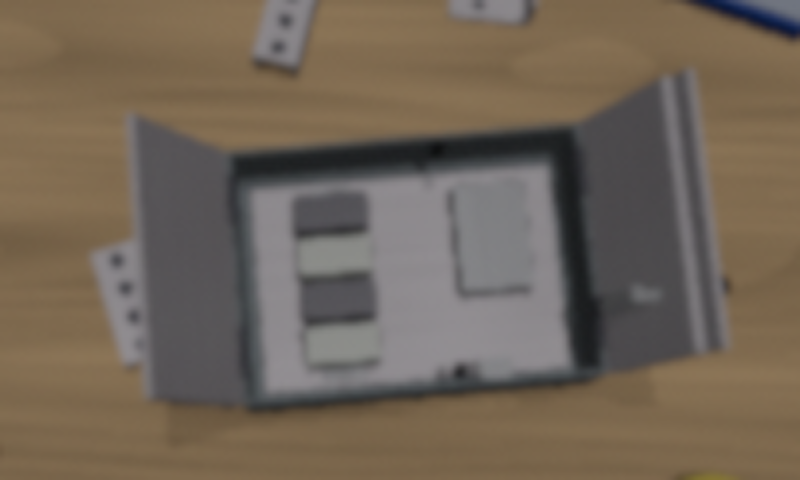

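View pics/scenez.png

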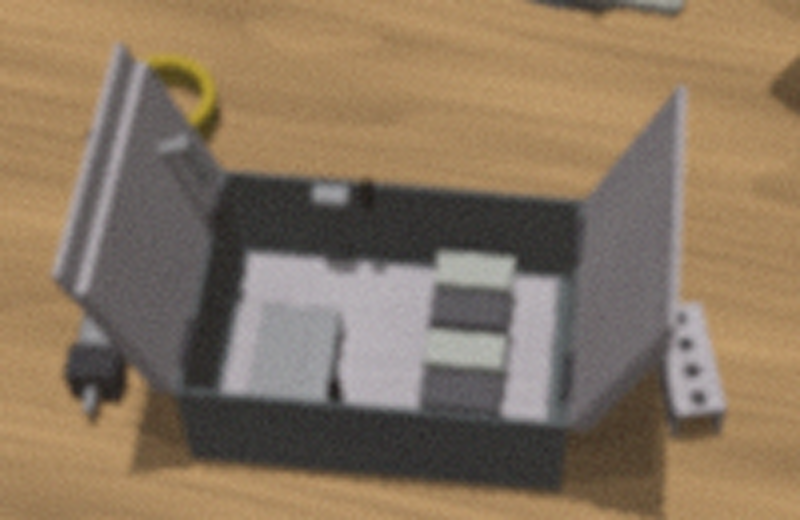

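```bash
cat > fit.py <<'E'
from h import *
from scipy.optimize import least_squares
def pt(p,side,x,r,t,a):
    # side +1 rebated; r along leaf from hinge, t thickness outward
    cx,cy,yaw=p
    y=side*(140-(r*np.cos(a)+ -0*t) ); z=100+r*np.sin(a)
    # outward normal: at a=0 +z ; at a=90deg pointing +side y
    y+=side*t*np.sin(a); z+=t*np.cos(a)
    c,s=np.cos(yaw),np.sin(yaw)
    return np.array([cx+c*x-s*y,cy+s*x+c*y,z])
if __name__=="__main__":
    np.set_printoptions(precision=1,suppress=True)
    T=lambda u,v:(230+u/4-.4,140+v/4-.4); S=lambda u,v:(205+u/4-.4,130+v/4-.4)
    def res(q,full=False):
        p=q[:3];ar,af=q[3:]; out=[]
        def box(x,y,z):
            c,s=np.cos(p[2]),np.sin(p[2]); return np.array([p[0]+c*x-s*y,p[1]+s*x+c*y,z])
        L=[("top",box(100,140,100),T(232,155)),("top",box(-100,140,100),T(250,408)),("top",box(-100,-140,100),T(598,378)),("top",box(100,-140,100),T(578,127)),
        ("scene",box(100,-140,100),S(181,390)),("scene",box(100,-140,0),S(195,458)),("scene",box(100,140,0),S(562,487)),
        ("top",pt(p,1,100,151,0,ar),T(135,115)),("top",pt(p,1,-100,151,0,ar),T(152,398)),("scene",pt(p,1,-100,151,0,ar),S(680,90)),
        ("top",pt(p,-1,100,128,0,af),T(660,80)),("top",pt(p,-1,-100,128,0,af),T(698,353)),
        ("top",pt(p,-1,100,149,8,af),T(684,72)),("top",pt(p,-1,-100,149,8,af),T(720,349)),
        ("scene",pt(p,-1,-100,128,0,af),S(142,65)),("scene",pt(p,-1,100,128,0,af),S(80,292))]
        r=np.array([proj(P,c)[0]-np.array(o) for c,P,o in L])
        return r if full else r.ravel()
    f=least_squares(res,[515,-65,.1,1.6,1.7],loss="soft_l1",f_scale=1.0)
    print(f.x, "yaw deg",np.degrees(f.x[2]),"ang",f.x[3:].round(3)); print(res(f.x,True))
    p=f.x[:3]
    print("reb push",pt(p,1,0,105,14,f.x[3]),"fl push",pt(p,-1,20,105,14,f.x[4]),"grip now",pt(p,-1,-52,85,38,f.x[4]),"grip shut",pt(p,-1,-52,85,38,0))
    print(f.x.tolist())
E
python3 fit.py; python3 - <<'E'
from h import *
np.set_printoptions(precision=1,suppress=True)
for c in("scene","top"):
    vision.get_image(c)
    for q in("channel_short","channel_long","gearmotor","tape_roll","driver","bracket"):
        for d in place_of(q,c)[:1]: print(c,q,round(d["confidence"],2),toW(d["point"],c))
E
```

```text
[515.7 -59.1   0.1   1.9   1.9] yaw deg 6.587714161046638 ang [1.9 1.9]
[[-2.2 -0.6]
 [-1.8 -0.2]
 [ 2.2 -0.6]
 [-0.2 -1. ]
 [-1.2  0. ]
 [-0.3 -0.3]
 [ 0.2  0.7]
 [-0.5 -0. ]
 [ 0.   0.5]
 [-0.2 -2. ]
 [ 0.6 -0.5]
 [-0.1  0.4]
 [ 0.9 -0.6]
 [ 1.   0.3]
 [ 1.1 -1.5]
 [ 1.5 -0.2]]
reb push [493.7 130.9 192.7] fl push [ 557.2 -244.4  194. ] grip now [ 487.5 -268.3  167.1] grip shut [ 470.3 -119.7  138. ]
[515.6888965240146, -59.127710595940734, 0.11497730229051982, 1.943206823059289, 1.916879822126301]
scene channel_short 0.8 [490.4 161.2  -2.3]
scene channel_long 0.55 [776.7  34.1   0.4]
scene gearmotor 0.51 [ 550.9 -282.3   -5.1]
scene tape_roll 0.61 [ 320.4 -306.4   -1.6]
scene driver 0.51 [298.6 344.7   0.4]
scene bracket 0.88 [ 765.4 -123.7   -0.9]
top channel_short 0.61 [486.8 167.    2.7]
top channel_long 0.79 [774.   39.7  -3. ]
top tape_roll 0.67 [ 320.1 -305.7    0.4]
top driver 0.7 [297.8 347.5  -0.2]
top bracket 0.61 [ 769.7 -129.3   -5.4]
```

```bash
python3 - <<'E'
from h import *
from scipy.spatial.transform import Rotation as Ro
from fit import pt
o=monitor.get_obs(); R=Ro.from_rotvec(o["orientation"]).as_matrix(); print(o["t"],R.round(3), "tool y azim",np.degrees(np.arctan2(R[1,1],R[0,1])))
p=[515.69,-59.13,.115]
np.set_printoptions(precision=1,suppress=True)
# finger centre path: tip contact
for a in [1.94,1.8,1.57,1.4,1.2,1,.8,.6,.4,.2,.1,0]:
    print(a,"reb face r105",pt(p,1,0,105,14,a),"tip",pt(p,1,0,151,6,a),"| fl r105",pt(p,-1,20,105,14,a),"tip",pt(p,-1,20,149,14,a))
E
```

```text
1.2 [[-0.901  0.433 -0.   ]
 [ 0.433  0.901 -0.   ]
 [-0.    -0.    -1.   ]] tool y azim 64.34343288437475
1.94 reb face r105 [493.8 130.6 192.9] tip [492.7 139.6 238.7] | fl r105 [ 557.5 -246.5  192.9] tip [ 559.3 -262.3  233.9]
1.8 reb face r105 [495.3 117.2 199.1] tip [495.  119.8 245.7] | fl r105 [ 555.9 -233.2  199.1] tip [ 557.1 -243.1  241.9]
1.57 reb face r105 [498.   93.8 205. ] tip [499.   85.8 251. ] | fl r105 [ 553.2 -209.7  205. ] tip [ 553.2 -209.7  249. ]
1.4 reb face r105 [500.1  75.9 205.9] tip [501.9  60.3 249.8] | fl r105 [ 551.2 -191.9  205.9] tip [ 550.3 -184.5  249.2]
1.2 reb face r105 [502.5  55.1 202.9] tip [505.3  31.1 242.9] | fl r105 [ 548.8 -171.1  202.9] tip [ 546.9 -155.2  243.9]
1 reb face r105 [504.8  35.3 195.9] tip [508.4   3.9 230.3] | fl r105 [ 546.5 -151.3  195.9] tip [ 543.7 -127.6  232.9]
0.8 reb face r105 [506.9  17.3 185.1] tip [511.2 -20.3 212.5] | fl r105 [ 544.4 -133.2  185.1] tip [ 540.9 -102.8  216.6]
0.6 reb face r105 [508.7   1.7 170.8] tip [513.5 -40.5 190.2] | fl r105 [ 542.6 -117.7  170.8] tip [538.4 -81.6 195.7]
0.4 reb face r105 [510.1 -10.7 153.8] tip [515.3 -55.9 164.3] | fl r105 [ 541.2 -105.3  153.8] tip [536.5 -65.  170.9]
0.2 reb face r105 [511.1 -19.5 134.6] tip [516.5 -65.9 135.9] | fl r105 [540.1 -96.4 134.6] tip [535.2 -53.6 143.3]
0.1 reb face r105 [511.5 -22.5 124.4] tip [516.8 -68.7 121. ] | fl r105 [539.8 -93.5 124.4] tip [534.8 -50.  128.8]
0 reb face r105 [511.7 -24.4 114. ] tip [517.  -70.1 106. ] | fl r105 [539.6 -91.6 114. ] tip [534.5 -47.9 114. ]
```

Request:
{"method": "carry_out", "body": {
  "targets": [
    [[0,0,-7],[20,-36,0],0],
    [[0,0,-14],[40,-70,0],0],
    [[0,0,-21],[60,-105,0],0],
    [[0,0,-28],[80,-140,0],0],
    [[0,0,-35],[100,-175,0],0],
    [[0,0,-42],[120,-208,0],0],
    [[0,0,-49],[140,-240,0],0],
    [[0,0,-56],[160,-275,0],0],
    [[0,0,-57.7],[180,-310,0],0],
    [[0,0,-57.7],[200,-340,0],0]
  ]
}}

```text
t: 2.03
ee_pos: [471.2, 221.2, 222.9]
orientation: [2.092, 2.344, 0.0]
ft_force: [0.5, 0.1, 0.5]
width: 24.7
```

Request:
{"method": "carry_out", "body": {
  "targets": [
    [[0,0,0],[10,-15,-7],0],
    [[0,0,0],[20,-33,-18],0],
    [[0,0,0],[20,-33,-18],0]
  ]
}}

```text
t: 2.28
ee_pos: [491.2, 187.5, 203.3]
orientation: [-2.092, -2.343, 0.003]
ft_force: [-1.5, 0.2, 0.3]
width: 5.0
```

```bash
python3 - <<'E'
from h import *
snap("scene","s1");snap("top","t1");o=monitor.get_obs();print(o["t"],o["ee_pos"],o["orientation"],o["ft_force"],o["qpos"],o["width"])
E
```

```text
2.3833 [490.46013589 189.98644083 204.48250328] [-2.09071613e+00 -2.34398089e+00  1.07782498e-03] [-1.52549573 -0.09802063  0.13828287] [3.46779766e-01 3.02621364e-01 1.86265392e+00 3.26254111e-04
 9.77243838e-01 2.32501450e-01] 0.8537385788200109
```

View scene.

View pics/s1.png

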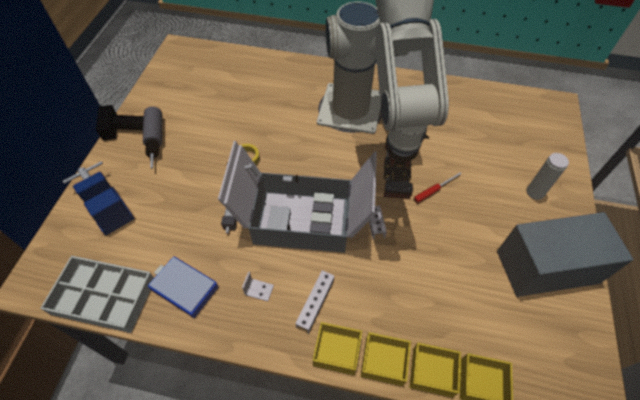

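Request:
{"method": "carry_out", "body": {
  "targets": [
    [[0,0,0],[1,-17,0],0],
    [[0,0,0],[2,-35,0],0],
    [[0,0,0],[4,-50,0],0],
    [[0,0,0],[5,-65,0],0],
    [[0,0,0],[6,-80,0],0],
    [[0,0,0],[8,-95,0],0],
    [[0,0,0],[10,-110,0],0],
    [[0,0,0],[11,-125,-2],0],
    [[0,0,0],[12,-135,-5],0],
    [[0,0,0],[13,-145,-9],0]
  ]
}}

```text
t: 3.22
ee_pos: [504.3, 45.9, 196.5]
orientation: [2.087, 2.347, 0.003]
ft_force: [2.0, 1.3, 2.4]
width: 0.5
```

```bash
python3 - <<'E'
from h import *
snap("scene","s2");o=monitor.get_obs();print(o["t"],o["ee_pos"],o["ft_force"])
E
```

```text
3.2667 [503.72747388  44.43900127 195.39040769] [-0.23938062 -0.56835098 -0.40320806]
```

View pics/s2.png

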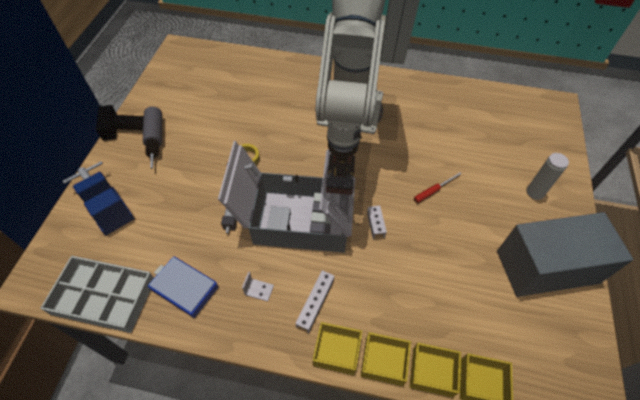

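Request:
{"method": "carry_out", "body": {
  "targets": [
    [[0,0,0],[1,-10,-5],0],
    [[0,0,0],[2,-18,-11],0],
    [[0,0,0],[3,-26,-18],0],
    [[0,0,0],[4,-34,-25],0],
    [[0,0,0],[5,-40,-33],0],
    [[0,0,0],[5,-46,-42],0],
    [[0,0,0],[6,-51,-51],0],
    [[0,0,0],[6,-55,-61],0],
    [[0,0,0],[7,-57,-67],0],
    [[0,0,0],[7,-59,-73],0]
  ]
}}

```text
t: 4.1
ee_pos: [510.3, -13.9, 121.6]
orientation: [-2.089, -2.346, 0.001]
ft_force: [-0.1, -0.7, 0.8]
width: 0.4
```

Request:
{"method": "carry_out", "body": {
  "targets": [
    [[0,0,0],[0,-1,-4],0],
    [[0,0,0],[0,-1,-7],0],
    [[0,0,0],[0,-1,-9],0],
    [[0,0,0],[0,-1,-9],0]
  ]
}}

```text
t: 4.43
ee_pos: [510.5, -14.6, 114.3]
orientation: [-2.088, -2.347, 0.001]
ft_force: [-2.8, -1.0, 6.0]
width: 0.6
```

Request:
{"method": "carry_out", "body": {
  "targets": [
    [[0,0,0],[0,0,-2],0],
    [[0,0,0],[0,0,-2],0],
    [[0,0,0],[0,0,-2],0],
    [[0,0,0],[0,0,-2],0]
  ]
}}

```text
t: 4.77
ee_pos: [510.6, -14.6, 114.0]
orientation: [2.088, 2.347, -0.0]
ft_force: [-9.0, -1.5, 26.1]
width: 0.6
```

```bash
python3 - <<'E'
from h import *
snap("scene","s3");o=monitor.get_obs();print(o["t"],o["ee_pos"],o["ft_force"])
E
```

```text
4.8167 [510.56302395 -14.65540861 114.0187319 ] [-8.60386523 -0.34245382 26.39888931]
```

View pics/s3.png

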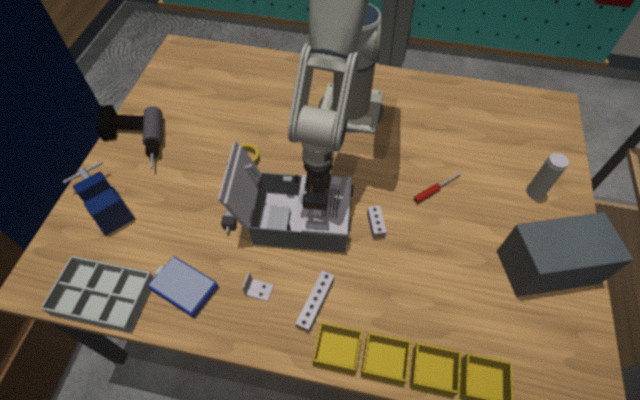

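Request:
{"method": "carry_out", "body": {
  "targets": [
    [[0,0,0],[0,0,30],0],
    [[0,0,0],[0,0,70],0],
    [[0,0,0],[0,0,110],0],
    [[0,0,0],[0,0,150],0],
    [[0,0,0],[2,-10,190],0],
    [[0,0,0],[8,-45,205],0],
    [[0,0,0],[15,-85,205],0],
    [[0,0,0],[22,-125,205],0],
    [[0,0,0],[29,-165,205],0],
    [[0,0,0],[36,-205,205],0]
  ]
}}

```text
t: 5.65
ee_pos: [546.7, -221.2, 317.3]
orientation: [2.087, 2.346, 0.001]
ft_force: [0.3, 0.6, 0.2]
width: 0.7
```

Request:
{"method": "carry_out", "body": {
  "targets": [
    [[0,0,0],[7,-35,0],0],
    [[0,0,0],[14,-70,0],0],
    [[0,0,0],[17,-85,0],0],
    [[0,0,0],[17,-85,-35],0],
    [[0,0,0],[17,-85,-75],0],
    [[0,0,0],[17,-85,-110],0],
    [[0,0,0],[17,-85,-110],0]
  ]
}}

```text
t: 6.23
ee_pos: [559.6, -301.9, 199.6]
orientation: [-2.081, -2.338, 0.004]
ft_force: [-1.1, 1.0, -0.8]
width: 0.5
```

```bash
python3 - <<'E'
from h import *
snap("scene","s4");o=monitor.get_obs();print(o["t"],o["ee_pos"],o["ft_force"])
im=cv2.imread("pics/s4.png")[120:270,190:390]; cv2.imwrite("pics/s4z.png",cv2.resize(im,None,fx=4,fy=4))
E
```

```text
6.2833 [ 561.41546088 -302.75083485  203.3768201 ] [1.1051124  0.39787766 0.71934381]
```

View pics/s4z.png

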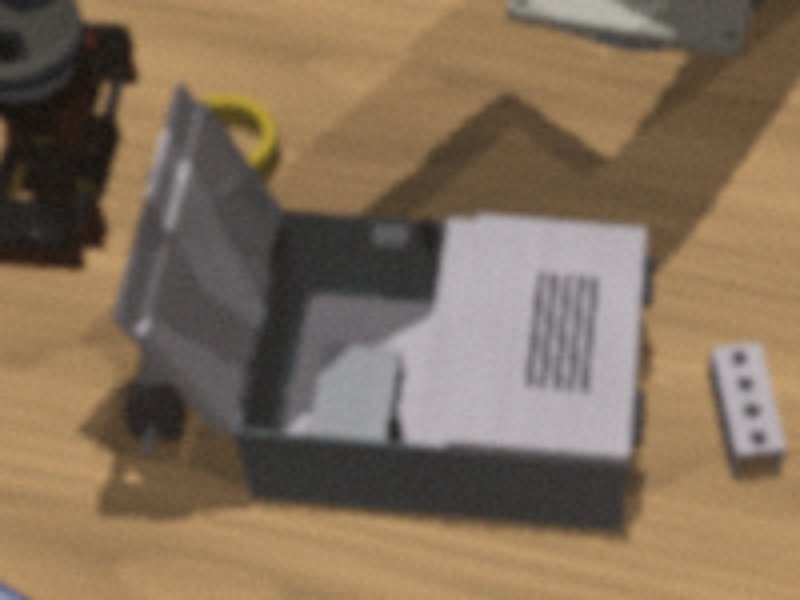

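Request:
{"method": "carry_out", "body": {
  "targets": [
    [[0,0,0],[-2,18,0],0],
    [[0,0,0],[-4,36,0],0],
    [[0,0,0],[-6,54,0],0],
    [[0,0,0],[-8,70,0],0],
    [[0,0,0],[-9,85,0],0],
    [[0,0,0],[-11,100,0],0],
    [[0,0,0],[-13,112,-1],0],
    [[0,0,0],[-14,124,-2],0],
    [[0,0,0],[-15,134,-5],0],
    [[0,0,0],[-16,144,-9],0]
  ]
}}

```text
t: 7.12
ee_pos: [547.0, -159.4, 197.1]
orientation: [-2.088, -2.346, 0.001]
ft_force: [-0.2, -2.4, -0.9]
width: 0.8
```

Request:
{"method": "carry_out", "body": {
  "targets": [
    [[0,0,0],[-1,9,-5],0],
    [[0,0,0],[-2,18,-11],0],
    [[0,0,0],[-3,26,-18],0],
    [[0,0,0],[-4,33,-25],0],
    [[0,0,0],[-5,40,-33],0],
    [[0,0,0],[-5,46,-42],0],
    [[0,0,0],[-6,51,-52],0],
    [[0,0,0],[-6,54,-61],0],
    [[0,0,0],[-6,56,-67],0],
    [[0,0,0],[-6,56,-67],0]
  ]
}}

```text
t: 7.95
ee_pos: [541.0, -104.1, 129.2]
orientation: [-2.088, -2.345, 0.001]
ft_force: [0.2, 1.0, -0.1]
width: 0.4
```

```bash
python3 - <<'E'
from h import *
snap("scene","s5");o=monitor.get_obs();print(o["t"],o["ee_pos"],o["ft_force"])
im=cv2.imread("pics/s5.png")[120:270,190:390]; cv2.imwrite("pics/s5z.png",cv2.resize(im,None,fx=4,fy=4))
E
```

```text
8.0 [ 541.30851263 -104.45665863  129.91176405] [0.08391206 0.25699851 0.22673513]
```

View pics/s5z.png

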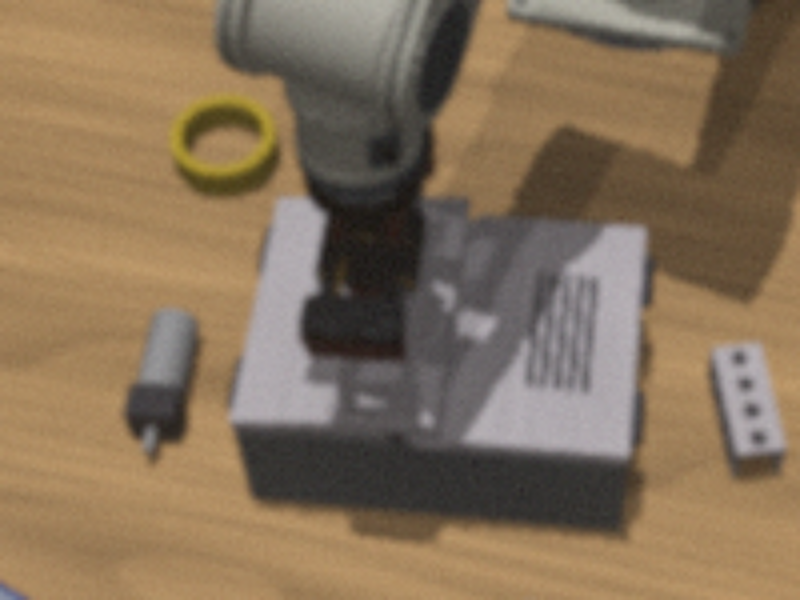

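Request:
{"method": "carry_out", "body": {
  "targets": [
    [[0,0,0],[0,0,-4],0],
    [[0,0,0],[0,0,-4],0],
    [[0,0,0],[0,0,25],0],
    [[0,0,0],[0,0,65],60],
    [[0,0,0],[0,40,80],60],
    [[0,0,0],[0,80,80],60],
    [[0,0,0],[0,120,80],60],
    [[0,0,0],[0,160,80],60],
    [[0,0,0],[0,180,80],60]
  ]
}}

```text
t: 8.75
ee_pos: [541.7, 78.5, 211.4]
orientation: [2.087, 2.347, 0.003]
ft_force: [0.9, -0.1, 0.4]
width: 37.2
```

```bash
python3 - <<'E'
from h import *
from fit import pt
np.set_printoptions(precision=1,suppress=True)
o=monitor.get_obs();print(o["t"],o["ee_pos"],o["ft_force"])
p=[515.69,-59.13,.115]
print("pred .14",pt(p,-1,-52,85,38,.14),"0",pt(p,-1,-52,85,38,0))
for c in ("scene","top"):
    snap(c,c+"6")
    for q in("latch_grip","flanged_push","rebated_push","enclosure"):
        for d in place_of(q,c)[:1]: print(c,q,round(d["confidence"],2),toW(d["point"],c))
    print(proj(pt(p,-1,-52,85,38,.14),c))
    u,v=proj(pt(p,-1,-52,85,38,.14),c)[0].astype(int)
    im=cv2.imread(f"pics/{c}6.png")[v-40:v+40,u-60:u+60]; cv2.imwrite(f"pics/{c}6z.png",cv2.resize(im,None,fx=6,fy=6,interpolation=cv2.INTER_CUBIC))
E
```

```text
8.75 [541.7  78.5 211.4] [ 0.9 -0.1  0.4]
pred .14 [ 471.  -125.8  149.5] 0 [ 470.3 -119.7  138. ]
scene latch_grip 0.49 [ 471.5 -131.2  145.2]
scene flanged_push 0.91 [541.  -94.9 126.1]
scene rebated_push 0.65 [511.3 -28.4 113.6]
scene enclosure 0.77 [517.1 -62.7  -0.6]
[[282.8 176.2]]
top latch_grip 0.48 [ 474.1 -128.7  150.2]
top flanged_push 0.96 [541.2 -94.1 125.8]
top rebated_push 0.77 [513.5 -26.8 113.9]
top enclosure 0.72 [517.4 -60.9  -0.1]
[[355.8 218.2]]
```

View pics/top6z.png

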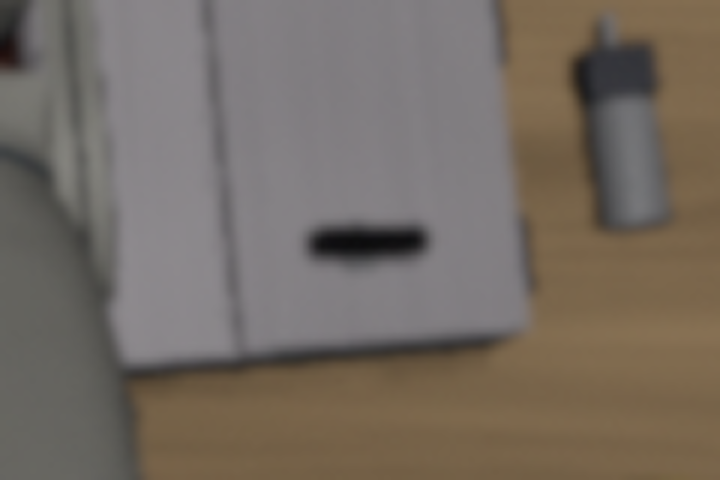

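View pics/scene6z.png

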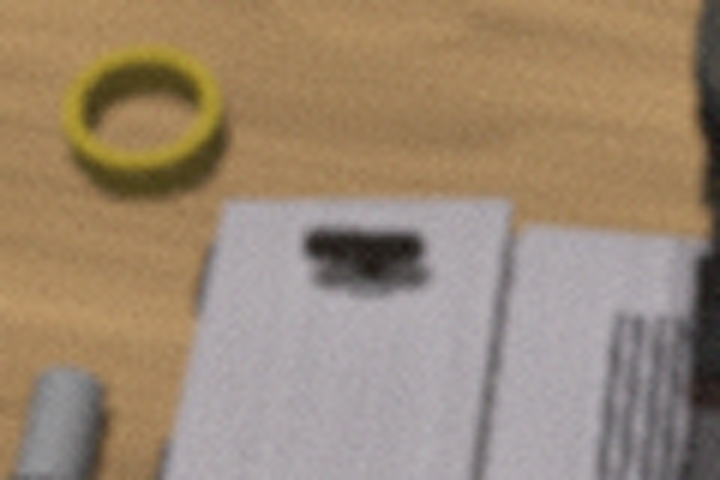

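```bash
python3 - <<'E'
from h import *
from fit import pt
p=[515.69,-59.13,.115]
im=cv2.imread("pics/top6.png").max(2); m=np.zeros_like(im,bool); m[210:228,342:370]=im[210:228,342:370]<60
ys,xs=np.nonzero(m); print(len(xs),xs.mean(),ys.mean()); 
w=(80-np.minimum(im[210:228,342:370].astype(float),80)); yy,xx=np.mgrid[210:228,342:370]
c=[(w*xx).sum()/w.sum(),(w*yy).sum()/w.sum()];C=np.cov(np.c_[xx.ravel(),yy.ravel()].T,aweights=w.ravel()); e,v=np.linalg.eigh(C);print(c,np.degrees(np.arctan2(v[1,1],v[0,1])))
for th in(0,.05,.1,.15,.2,.3):
    # bar along own y, turned cw by th in leaf plane
    ends=[pt(p,-1,-52+s*31*np.sin(th)*1,85+s*31*np.cos(th),38,.14) for s in(1,-1)]
    q=proj(ends,"top"); d=q[0]-q[1]; print(th,"img angle",np.degrees(np.arctan2(d[1],d[0])),ends[0][:2],ends[1][:2])
E
```

```text
79 355.7721518987342 217.8987341772152
[np.float64(355.6924101198402), np.float64(217.98189081225033)] 178.55184351148594
0 img angle 176.00877185618756 [467.52608304 -95.33336379] [ 474.57077144 -156.32123896]
0.05 img angle 178.93685582638085 [469.06960549 -95.19369001] [ 473.027249   -156.46091275]
0.1 img angle -178.1466303190401 [470.61807395 -95.13058429] [ 471.47878053 -156.52401846]
0.15 img angle -175.24214592750988 [472.16761808 -95.14420439] [ 469.92923641 -156.51039837]
0.2 img angle -172.35001921051207 [473.71436481 -95.23451624] [ 468.38248968 -156.42008651]
0.3 img angle -166.60349541133698 [476.78401849 -95.64412119] [ 465.31283599 -156.01048157]
```

Request:
{"method": "carry_out", "body": {
  "targets": [
    [[0,0,-3],[-12,-35,0],60],
    [[0,0,-3],[-24,-70,0],60],
    [[0,0,-3],[-36,-105,0],60],
    [[0,0,-3],[-48,-140,0],60],
    [[0,0,-3],[-60,-175,0],60],
    [[0,0,-3],[-70.6,-201.4,0],60],
    [[0,0,-3],[-70.6,-201.4,-10],60],
    [[0,0,-3],[-70.6,-201.4,-20],60],
    [[0,0,-3],[-70.6,-201.4,-20],60]
  ]
}}

```text
t: 10.0
ee_pos: [469.8, -125.9, 188.8]
orientation: [-2.15, -2.287, 0.002]
ft_force: [-0.8, -0.3, 0.1]
width: 60.0
```

```bash
python3 - <<'E'
from h import *
snap("scene","s7");o=monitor.get_obs();print(o["t"],o["ee_pos"],o["ft_force"],o["qpos"],o["width"])
im=cv2.imread("pics/s7.png")[120:230,210:350]; cv2.imwrite("pics/s7z.png",cv2.resize(im,None,fx=5,fy=5,interpolation=cv2.INTER_CUBIC))
E
```

```text
10.05 [ 470.23112349 -125.47855832  189.45193013] [ 0.33713611 -0.74846492 -0.18883769] [-2.85340303e-01  2.68488780e-01  1.95549624e+00  2.33741881e-04
  9.20265841e-01 -3.48866394e-01] 59.92134297353931
```

View pics/s7z.png

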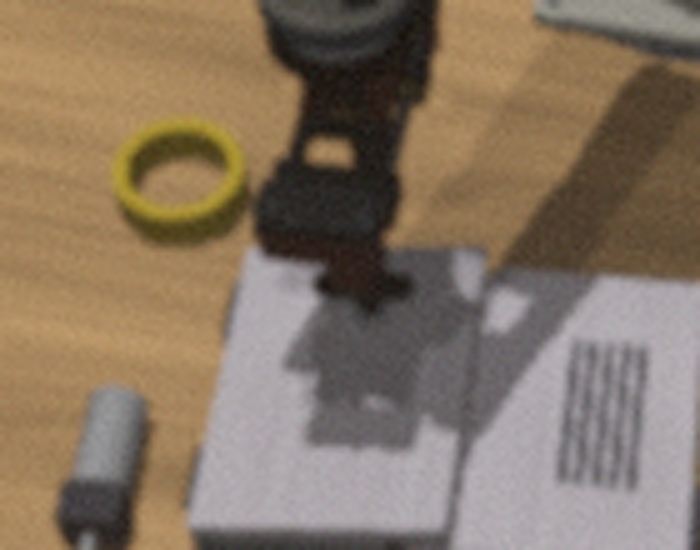

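Request:
{"method": "carry_out", "body": {
  "targets": [
    [[0,0,0],[0.5,0,-20],60],
    [[0,0,0],[0.5,0,-40],60],
    [[0,0,0],[0.5,0,-52],60],
    [[0,0,0],[0.5,0,-59],60],
    [[0,0,0],[0.5,0,-60],60],
    [[0,0,0],[0.5,0,-60],30],
    [[0,0,0],[0.5,0,-60],10],
    [[0,0,0],[0.5,0,-60],0],
    [[0,0,0],[0.5,0,-60],0],
    [[0,0,0],[0.5,0,-60],0]
  ]
}}

```text
t: 10.88
ee_pos: [471.9, -126.1, 131.3]
orientation: [2.149, 2.29, 0.001]
ft_force: [-0.6, -0.1, -0.5]
width: 29.8
```

Request:
{"method": "carry_out", "body": {
  "targets": [
    [[0,0,0],[0,0,0],0],
    [[0,0,0],[0,0,0],0],
    [[0,0,0],[0,0,0],0]
  ]
}}

```text
t: 11.13
ee_pos: [472.4, -126.1, 131.0]
orientation: [2.149, 2.29, 0.002]
ft_force: [3.2, 0.9, -0.5]
width: 15.4
```

Request:
{"method": "carry_out", "body": {
  "targets": [
    [[0,0,0],[0,2,-3],0],
    [[0,0,0],[-0.5,3.5,-6],0],
    [[0,0,0],[-0.5,5,-9],0],
    [[0,0,0],[-0.5,6,-12],0],
    [[0,0,0],[-0.5,6,-12],0],
    [[0,0,0],[-0.5,6,-12],0]
  ]
}}

```text
t: 11.63
ee_pos: [471.9, -120.4, 119.7]
orientation: [2.148, 2.29, 0.001]
ft_force: [-0.2, -0.2, 10.4]
width: 15.1
```

Request:
{"method": "carry_out", "body": {
  "targets": [
    [[0,0,0],[-0.5,0,-2],0],
    [[0,0,0],[-0.5,0,-3],0],
    [[0,0,0],[-0.5,0,-3],0],
    [[0,0,0],[-0.5,0,-3],0]
  ]
}}

```text
t: 11.97
ee_pos: [471.8, -119.9, 117.3]
orientation: [2.148, 2.289, 0.003]
ft_force: [-1.3, 4.7, 15.6]
width: 15.3
```

Request:
{"method": "carry_out", "body": {
  "targets": [
    [[0,0,0],[0,0,-1.5],0],
    [[0,0,0],[0,0,-2.5],0],
    [[0,0,0],[0,0,-2.5],0],
    [[0,0,0],[0,0,-2.5],0]
  ]
}}

```text
t: 12.3
ee_pos: [471.9, -120.0, 115.8]
orientation: [2.148, 2.289, 0.003]
ft_force: [-5.8, 5.5, 31.2]
width: 15.5
```

```bash
python3 - <<'E'
from h import *
from fit import pt
np.set_printoptions(precision=1,suppress=True)
o=monitor.get_obs();print(o["t"],o["ee_pos"],o["ft_force"],o["moment"],o["width"])
for c in ("scene","top"):
    snap(c,c+"8")
    for q in("latch_grip","flanged_push","rebated_push"):
        for d in place_of(q,c)[:1]: print(c,q,round(d["confidence"],2),toW(d["point"],c))
im=cv2.imread("pics/scene8.png")[120:250,210:370]; cv2.imwrite("pics/s8z.png",cv2.resize(im,None,fx=5,fy=5,interpolation=cv2.INTER_CUBIC)[:600])
E
```

```text
12.3 [ 471.9 -120.   115.8] [-5.8  5.5 31.2] [0.6 0.9 0.1] 15.451420449225148
scene latch_grip 0.17 [513.3 -28.1 111.3]
scene flanged_push 0.64 [540.1 -89.9 116.1]
scene rebated_push 0.72 [513.6 -26.7 111.7]
top flanged_push 0.7 [542.3 -88.8 110. ]
top rebated_push 0.86 [510.3 -26.9 112.4]
```

View pics/s8z.png

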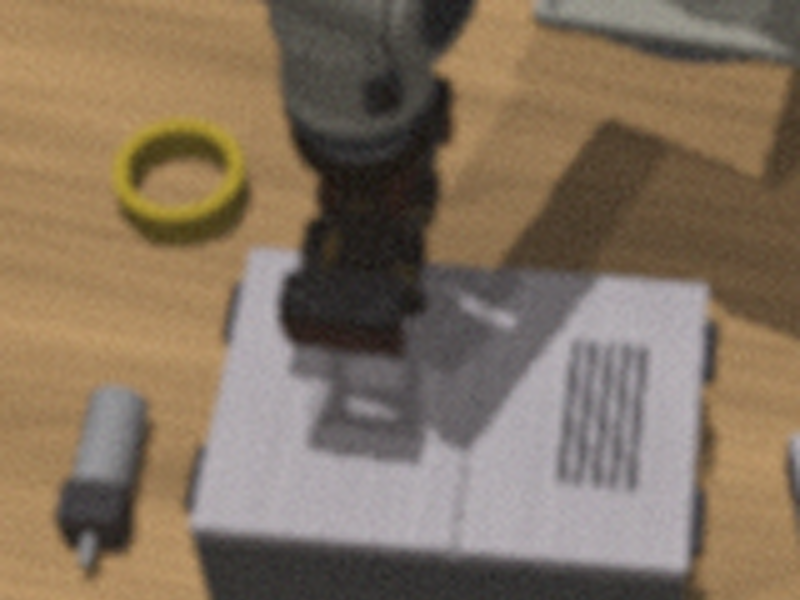

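Request:
{"method": "carry_out", "body": {
  "targets": [
    [[0,0,-5],[0,0,0],0],
    [[0,0,-11],[0,0,0],0],
    [[0,0,-17],[0,0,0],0],
    [[0,0,-23],[0,0,0],0]
  ]
}}

```text
t: 13.03
ee_pos: [472.8, -120.1, 115.9]
orientation: [2.565, 1.808, 0.006]
ft_force: [-1.5, 5.0, 26.3]
width: 15.6
```

Request:
{"method": "carry_out", "body": {
  "targets": [
    [[0,0,-6],[0,0,0],0],
    [[0,0,-12],[0,0,0],0],
    [[0,0,-18],[0,0,0],0],
    [[0,0,-24],[0,0,0],0]
  ]
}}

```text
t: 13.37
ee_pos: [473.7, -120.6, 116.0]
orientation: [2.884, 1.235, 0.009]
ft_force: [0.9, 1.9, 23.4]
width: 15.5
```

```bash
python3 - <<'E'
from h import *
np.set_printoptions(precision=2,suppress=True)
o=monitor.get_obs();print(o["t"],o["ee_pos"],o["ft_force"],o["moment"],o["width"],o["orientation"])
E
```

```text
13.3667 [ 473.72 -120.63  115.96] [ 0.92  1.94 23.37] [0.1  0.07 0.05] 15.540234519865987 [2.88 1.23 0.01]
```

Request:
{"method": "carry_out", "body": {
  "targets": [
    [[0,0,-6],[0,0,-0.5],0],
    [[0,0,-12],[0,0,-0.5],0],
    [[0,0,-18],[0,0,-0.5],0],
    [[0,0,-24],[0,0,-0.5],0]
  ]
}}

```text
t: 13.7
ee_pos: [474.4, -121.4, 115.9]
orientation: [3.077, 0.609, 0.012]
ft_force: [0.9, -2.3, 25.5]
width: 15.1
```

```bash
python3 - <<'E'
from h import *
np.set_printoptions(precision=2,suppress=True)
o=monitor.get_obs();print(o["t"],o["ee_pos"],o["ft_force"],o["moment"],o["width"],o["orientation"])
E
```

```text
13.7 [ 474.35 -121.41  115.89] [ 0.95 -2.27 25.54] [-0.55  0.22  0.08] 15.089765054260614 [3.08 0.61 0.01]
```

Request:
{"method": "carry_out", "body": {
  "targets": [
    [[0,0,-6],[0,0,0],0],
    [[0,0,-11],[0,0,0],0],
    [[0,0,-16],[0,0,0],0],
    [[0,0,-18],[0,0,0],0],
    [[0,0,-18],[0,0,0],0]
  ]
}}

```text
t: 14.12
ee_pos: [474.5, -122.1, 115.9]
orientation: [3.135, 0.126, 0.013]
ft_force: [0.5, -5.0, 24.4]
width: 15.0
```

```bash
python3 - <<'E'
from h import *
np.set_printoptions(precision=2,suppress=True)
snap("scene","s9");o=monitor.get_obs();print(o["t"],o["ee_pos"],o["ft_force"],o["moment"],o["width"],o["orientation"])
im=cv2.imread("pics/s9.png")[120:240,210:370]; cv2.imwrite("pics/s9z.png",cv2.resize(im,None,fx=5,fy=5,interpolation=cv2.INTER_CUBIC))
E
```

```text
14.1667 [ 474.56 -122.07  115.88] [ 0.91 -5.44 24.85] [-1.04  0.26  0.37] 15.331560986879635 [3.13 0.13 0.01]
```

View pics/s9z.png

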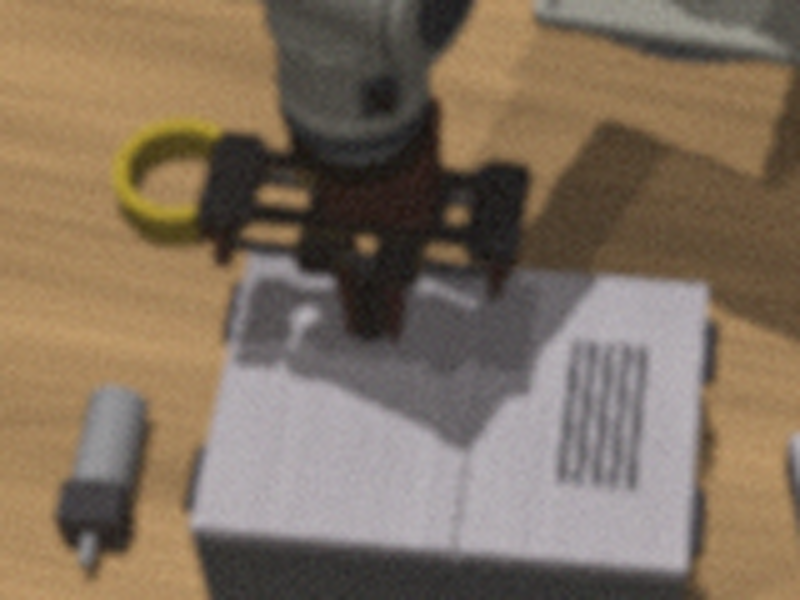

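Request:
{"method": "carry_out", "body": {
  "targets": [
    [[0,0,1],[0,0,1],40],
    [[0,0,1],[0,0,1],40],
    [[0,0,1],[0,0,1],40],
    [[0,0,1],[0,0,1],40],
    [[0,0,1],[0,0,1],40],
    [[0,0,1],[0,0,10],40],
    [[0,0,1],[0,0,30],40],
    [[0,0,1],[0,0,65],40],
    [[0,0,1],[0,0,100],40]
  ]
}}

```text
t: 14.92
ee_pos: [469.0, -119.6, 212.9]
orientation: [-3.136, -0.154, 0.006]
ft_force: [0.2, 0.3, 0.5]
width: 39.9
```

Request:
{"method": "carry_out", "body": {
  "targets": [
    [[0,0,0],[0,40,10],40],
    [[0,0,0],[0,80,10],40],
    [[0,0,0],[0,120,10],40],
    [[0,0,0],[0,160,10],40],
    [[0,0,0],[0,200,10],40],
    [[0,0,0],[0,240,10],40],
    [[0,0,0],[0,240,10],40]
  ]
}}

```text
t: 15.5
ee_pos: [470.0, 125.4, 222.9]
orientation: [-3.136, -0.162, -0.0]
ft_force: [-0.2, -0.3, 0.8]
width: 39.8
```

```bash
python3 - <<'E'
from h import *
np.set_printoptions(precision=1,suppress=True)
o=monitor.get_obs();print(o["t"],o["ee_pos"],o["ft_force"],o["width"])
for c in ("scene","top"):
    snap(c,c+"10")
    for q in("latch_grip","flanged_push","rebated_push","channel_short","channel_long","gearmotor","tape_roll","driver","bracket"):
        for d in place_of(q,c)[:1]: print(c,q,round(d["confidence"],2),toW(d["point"],c))
a=cv2.imread("pics/top10.png")[150:250,260:400]; b=cv2.imread("pics/scene10.png")[140:250,210:370]
cv2.imwrite("pics/t10z.png",cv2.resize(a,None,fx=5,fy=5,interpolation=cv2.INTER_CUBIC)); cv2.imwrite("pics/s10z.png",cv2.resize(b,None,fx=5,fy=5,interpolation=cv2.INTER_CUBIC))
E
```

```text
15.5 [470.  125.4 222.9] [-0.2 -0.3  0.8] 39.79584317838875
scene latch_grip 0.44 [ 472.8 -123.5  139.6]
scene flanged_push 0.6 [538.4 -93.7 117.8]
scene rebated_push 0.89 [513.4 -27.7 110.9]
scene channel_short 0.71 [492.5 165.1   0.2]
scene channel_long 0.87 [778.4  33.4  -1.2]
scene gearmotor 0.59 [ 551.7 -278.2   -4.9]
scene tape_roll 0.91 [ 319.5 -306.4   -0.7]
scene driver 0.84 [300.1 346.2   0.6]
scene bracket 0.87 [ 766.9 -127.    -0. ]
top latch_grip 0.69 [775.   39.5  -0.9]
top flanged_push 0.61 [541.2 -93.4 117.9]
top rebated_push 0.78 [513.6 -27.7 113. ]
top channel_short 0.38 [487.1 166.9  -0.8]
top gearmotor 0.84 [ 547.2 -283.7   -1.6]
top tape_roll 0.66 [ 317.9 -306.     0.8]
top driver 0.77 [301.7 347.1  -0.6]
top bracket 0.87 [ 769.3 -127.1   -4.9]
```

View pics/t10z.png

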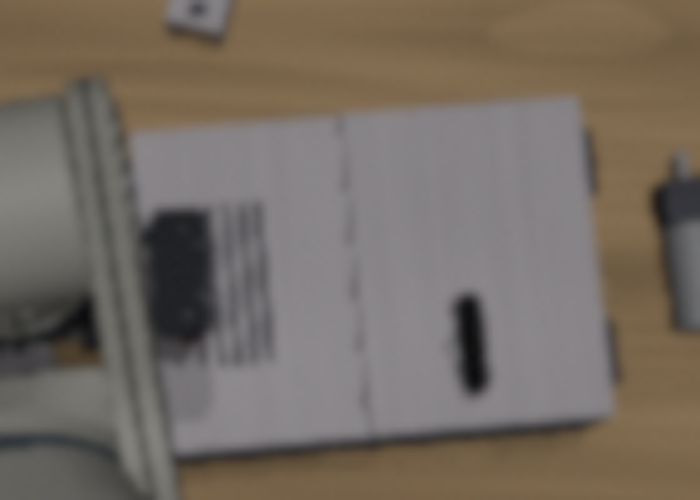

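View pics/s10z.png

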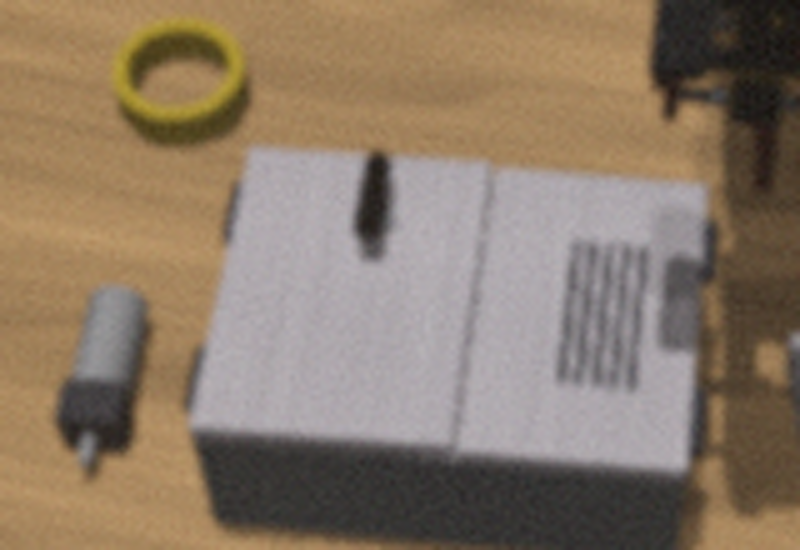

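```bash
python3 - <<'E'
from h import *
print(order.close_job())
E
```

```text
the job is handed in; nothing more can be done
None
```

The enclosure is shut and locked, and I handed the job in at about 15.6 s of the 64 s. The hand-in gives no verdict, so the results below are from my own last checks.

- **Rebated leaf:** I pushed it home first, while the flanged leaf still stood open. It met its stop at 114.0 mm with 26 N.
- **Flanged leaf:** I lowered it onto its buffers, gripped the T-handle and pressed with about 25–31 N.
- **Latch:** I turned the handle a quarter turn clockwise until the torque rose at the end of its travel, then released it and backed the arm off.

**Last pictures:**
- The handle bar lies along the enclosure's x axis to within about 1°, so the latch is near 1.57 rad.
- The rebated leaf is level.
- The flange lies over the lip. The flanged leaf sits about 4 mm proud at its push point, roughly 0.036 rad. That is close to the expected 0.03 and under the 0.05 limit, but only to within the camera's few mm.
- The loose parts show no movement beyond measurement noise of a few mm.
- The gripper is clear of the enclosure, with no contact force.

**Detections that disagreed:** the top camera's last T-handle detection was a false hit on the long channel, so I ignored it. The scene camera's detection (z 139.6 mm) and the pictures agree with a locked handle. In that last look the top camera also did not report the long channel under its own name, though the scene camera placed it where it started.

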